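# Bring the bench magnifier over its stage plate and hold it there

## Robot

A 6-joint arm with a two-finger parallel gripper is mounted at the origin on the work surface. World frame = base frame: x ahead of the robot, y to its left, z up, the work surface at z = 0. Lengths are in mm, angles in rad, forces in N, time in s.
With the tool pointing down it reaches from about 275 to 1000 mm from the base axis. Payload 8.4 kg.
Tool frame: the origin (TCP) lies at the very end of the fingers, on their centre line; the grasp point (between the pads) lies 19 mm behind it; z points along the fingers, y is the direction in which the jaws open and shut (so a half turn about z gives the same grasp; the last joint's range is limited). The gripper opens to 85 mm and grips with 20 to 120 N. Pads are 22 mm wide; open, the fingers measure 114 mm over their backs; the gripper's body (76 mm by 85 mm) begins 54 mm behind the grasp point. The pads swing forward as they close: fully open they stand 13 mm farther back than shut.
Start: joints at [-1.315, 0.353, 1.633, -0, 1.155, -0.002], TCP at [159.344, -604.348, 198.381] pointing down, gripper open.
Joint ranges: [-2.63, 2.63], [-0.92, 2.1], [0.06, 2.66], [-1.3, 4.44], [0, 2.69], [-3.02, 3.02]. Speed limits (rad/s): [2.22, 2.22, 2.79, 3.14, 3.14, 3.14].

## Interface

Orientations are given as [roll, pitch, yaw] about the fixed x, y, z axes, in that order (R = Rz(yaw) Ry(pitch) Rx(roll)).
In Python, from rig import readout, grab_frame, calibration, r gives the robot as it stands. The module is installed in compiled form; this text tells all that it offers.
- The arm moves only by the tool play_rows, never from a script. Its argument "rows" is a list of rows, each a list of 3 entries, a list of its own where there are three numbers: the closure in counts, from 0 (fully open) to 255 (shut), then the shift along the tool's x, y, z in cm, then the turn, a rotation vector about the tool's x, y, z in rad. In form: [[gripper, [dx, dy, dz], [rx, ry, rz]], ...]. A call has 1 to 12 rows; each row is the pose to reach, as a shift and turn from the pose commanded when the call began, along the tool's axes at that moment; what a row does not reach only later rows make up. A row lasts 1/12 s, in which the tool goes at most 41.7 mm and 7.16 degrees, less where a joint would pass 70% of its speed; a pose out of reach is approached as far as the arm can. A call with a gripper value outside its range is refused whole. The fingers move at their own pace and stop on an object; "squeeze" is the grip in N (left out, the last holds). Time passes only in rows, so rows that repeat a pose let the fingers close. It gives the time, the measured TCP pose, the force and the opening at its end, in the units of the state.
- readout.sense(): the state, without advancing time (a new reading comes with each control period).
- grab_frame(name): name is "scene" or "side" or "wrist"; returns (picture, depth): 400x640x3 uint8, red, green, blue; 400x640 float32, mm along the optical axis (not along the pixel's ray), 0 where there is no reading.
- calibration(name): a dict with "vfov" (degrees; the focal length in pixels is half the picture's height over the tangent of half this angle, whatever the lens; pixels are square), "cx", "cy" (the principal point, pixels), "k1" (the pictures are not rectified: a ray, as slopes to the right and down, at radius r is drawn at 1 + k1 r^2 times it, then the intrinsics apply), "cam_to_world" (4x4, takes a point from camera to world coordinates). Camera axes: x right, y down, z forward; pixel columns grow to the right and rows downward; lengths in mm; the calibration is good to about 2 mm. A picture is of the moment at which its call begins: read the wrist's pose just before it. calibration takes no time and is no camera call; for the wrist camera it gives the pose at the moment of the call.
- r.sign_off(): hands the job in, once; it reports no verdict.
The state is a dict: "clock": time; "qpos": joint angles; "qvel": joint speeds; "joint_efforts": joint torques, N m; "eef_pos": TCP position; "tcp_rot": TCP orientation; "contact_force": force on the tool from outside, world axes, zero at the start; "wrist_torque": the same for the moment, N m; "opening": opening from 0.0 (shut) to 1.0 (fully open).
Only numpy, scipy, OpenCV 4.12 (cv2) and the standard library are available. Lean on these libraries where they do the work, as an engineer would, in place of code of your own. Each camera call takes 0.05 s, during which the arm holds its last target.

## Task

The white stage plate of the bench magnifier is sitting cocked in its recess: press it down so that it snaps under the roller catch and lies level. Then squeeze the lock button on the side of the magnifier arm's grip block, pull the arm out until its pointer stands over the rider on the rule, and stay there: the arm springs back if let go, so finish while still holding the block. Leave the rider and the jar, carton and forceps round the stand where they are.

Things in the scene. Friction and masses are not known exactly. Their poses are not given: they have to be found in the camera images.
- stand: Fixed magnifier stand: flat grey base 180 mm (its x) by 350 mm (its y, -150 to +200), top 16 mm above the table; origin on the table, z up. The arm pulls out along its +y. In its frame, mm: the arm's sleeve is a bar 20 wide at x 0, y -210 to -55, 67 to 97 above the table; the rule is a strip at x 63 to 87, y 15 to 165, top 55 above the table.
- recess (a point): Centre of the recess for the stage plate in the stand's base: at stand x 0, y +110 mm; its floor is 10 mm above the table. The spring roller catch sits at its +y edge in a grey housing 50 mm wide (x), spanning stand y 160 to 188 mm and 33 mm high.
- plate_center (a point): Centre of the top face of the loose white stage plate, 70 x 90 x 6 mm (90 along stand y), 0.12 kg; z normal to it. At the start its -y edge is on the recess floor, its +y edge rests about 14 mm higher on the roller (tilt 0.16 rad). Pushed down with 8 to 15 N some 20 mm in from the raised edge, mid-width, it snaps under the roller and lies level, top 16 mm above the table.
- loupe_arm: Sliding arm: black grip block 36 (x) x 44 (y) x 50 (z) mm, 65 to 115 mm above the table; origin at the centre of its underside (stand x 0, y -30 mm when in), axes as the stand's. Lens 62 mm across, centre 58 mm in +y, top 83 mm above the table. Slides along stand +y, 0 to 125 mm; starts locked fully in. Spring pull 4 to 6 N; let go, it runs back.
- block_grip (a point): Where to pinch the grip block: its centre line, 34 mm above its underside (16 mm below its top, 99 mm above the table), level with the lock button. Pinch it from above with one finger on the button (+x face of the stand's frame) and the other on the opposite face; 43 mm across with the button out, 38 mm with it pressed.
- button_face (a point): Centre of the outer face of the lock button, a round grey button 20 mm across that stands 7 mm out of the grip block's +x face (stand frame). It moves 5 mm along -x; 7 N presses it fully in, and from 4 mm the lock is free. It need only be kept pressed for the first 15 mm of pull, and may stay pressed.
- index_tip (a point): Tip of the thin steel pointer that reaches from the lens frame over the rule; moves with the arm. It lies 72 mm in +x and 58 mm in +y from the grip block's centre, in the stand's frame.
- rider_mark (a point): Top centre (white line) of the rider, a dark steel clip 12 mm wide (along y) on the rule, 60 mm above the table. The arm is at the mark when pointer tip and this point have the same y in the stand's frame. It always lies 60 to 110 mm in +y from where the pointer starts.
- jar: Bystander: a closed specimen jar 54 mm across, 75 mm high, origin under its centre.
- carton: Bystander: a cardboard carton 50 x 85 x 45 mm high, origin under its centre.
- forceps: Bystander: steel forceps 126 mm long lying along their x axis, origin under their middle.
Things that resemble listed ones, but are neither listed nor needed, are in the scene too. What is shaped like the part that bears plate_center but blue is not meant.

How it is judged:
By the outcome, as a careful person would: the job done as asked, in the order asked, and still so for the second after the job is handed in, while the arm keeps its last pose, push and grip.
It also fails if it takes over 45 s, if anything falls off the work surface, if the arm or the gripper's body presses on something with over 40 N, if the wrist force passes 120 N, or if a joint passes its speed limit or range.

## Working session

There is one attempt and no reset: what is moved stays moved. The work goes in short steps, Python scripts to look and compute and a tool call to move; the robot and the scene stay as the last step left them, time stands still between calls to the robot, and variables do not carry over. Pictures are saved under pics/ and viewed, and the job is handed in when it is done.

Besides the shell and the picture viewer there is one more tool, called after "Call:" as name([rows], argument=value, ...), one row to a line, values as JSON. play_rows: Moves the arm, as the interface text tells. Its arguments: {"type":"object","properties":{"rows":{"type":"array"},"squeeze":{"type":"number"}},"required":["rows"]}

```bash
mkdir -p pics; ls
python3 - <<'E'
from rig import readout, grab_frame, calibration, r
import cv2,numpy as np
print(readout.sense())
for n in ["scene","side"]:
    p,d=grab_frame(n); cv2.imwrite(f"pics/{n}0.png",p[:,:,::-1]); np.save(f"{n}0_d.npy",d); np.save(f"{n}0_p.npy",p)
    c=calibration(n); print(n,c)
E
```

```text
pics
{'clock': 0.0, 'qpos': array([-1.31535683e+00,  3.53674236e-01,  1.63413892e+00,  1.34189468e-05,
        1.15522981e+00, -2.42471020e-03]), 'qvel': array([-1.95300014e-04,  5.63125462e-04,  1.26327281e-04, -1.75114103e-03,
       -6.93779454e-04, -8.68318074e-05]), 'joint_efforts': array([ 1.20103363e-03, -6.05252123e+01, -3.42066765e+01,  7.03709202e-05,
        9.48343717e-03,  5.13892417e-05]), 'eef_pos': array([ 159.23840636, -603.8171467 ,  197.64339071]), 'tcp_rot': array([-3.14014237e+00, -1.57855082e-05,  2.57858768e-01]), 'contact_force': array([-0.66974539,  0.15862466, -0.04556055]), 'wrist_torque': array([0.00537928, 0.00232441, 0.00772469]), 'opening': 0.9993925698389923}
scene {'vfov': 43.9862115949765, 'cx': 320.6095458501034, 'cy': 198.69055267853696, 'k1': -0.14910727277379965, 'cam_to_world': array([[-3.09090272e-01,  8.08638445e-01, -5.00566748e-01,
         9.90157567e+02],
       [ 9.50964498e-01,  2.56489040e-01, -1.72858020e-01,
         2.58427144e+02],
       [-1.13897556e-02, -5.29449939e-01, -8.48264720e-01,
         8.36031902e+02],
       [ 0.00000000e+00,  0.00000000e+00,  0.00000000e+00,
         1.00000000e+00]])}
side {'vfov': 54.65112985847572, 'cx': 320.5543283081693, 'cy': 205.74196734533, 'k1': -0.05994730128491827, 'cam_to_world': array([[ 8.53949980e-01, -3.88986145e-01,  3.45628718e-01,
         2.63407097e+02],
       [-5.20323395e-01, -6.30990420e-01,  5.75425629e-01,
        -3.91622918e+02],
       [-5.74418765e-03, -6.71223412e-01, -7.41232848e-01,
         6.77772819e+02],
       [ 0.00000000e+00,  0.00000000e+00,  0.00000000e+00,
         1.00000000e+00]])}
```

View pics/scene0.png

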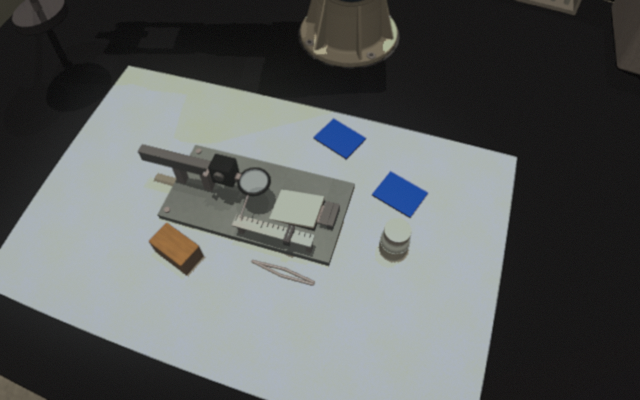

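View pics/side0.png

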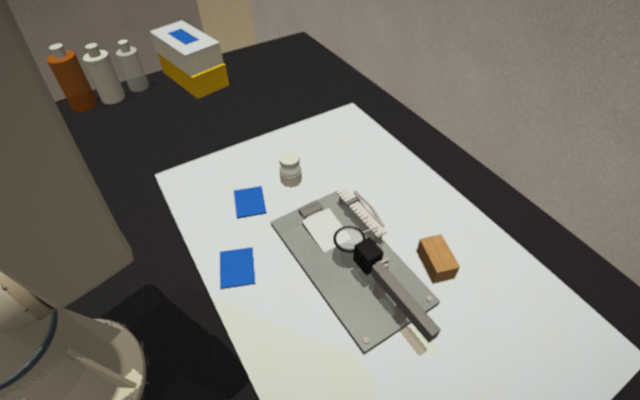

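The scene view shows the stand at (160–355, 149–260). The white plate is at (298,208) beside the catch housing at (328,213), the black block at (223,170) and the rider at about (290,233). Possible mix-ups are the blue plates at (340,138) and (400,194), which I rule out by colour. The plate I want is the white one at (298,208), inside the stand. I'll check that in a close crop.

```bash
cat > h.py <<'E'
import numpy as np,cv2
from rig import readout, grab_frame, calibration, r
def K(c):
    f=200/np.tan(np.radians(c['vfov']/2)); return f
def ray(c,u,v):
    f=K(c); d=np.array([(u-c['cx'])/f,(v-c['cy'])/f]); s=d.copy()
    for _ in range(30): s=d/(1+c['k1']*(s@s))
    T=c['cam_to_world']; return T[:3,3],T[:3,:3]@np.array([s[0],s[1],1.0])
def onz(c,u,v,z):
    o,d=ray(c,u,v); return o+d*(z-o[2])/d[2]
def proj(c,P):
    T=c['cam_to_world']; q=T[:3,:3].T@(np.asarray(P,float)-T[:3,3]); s=q[:2]/q[2]
    s=s*(1+c['k1']*(s@s)); f=K(c); return np.array([c['cx']+f*s[0],c['cy']+f*s[1]])
def tri(rays):
    A=np.zeros((3,3));b=np.zeros(3)
    for o,d in rays:
        d=d/np.linalg.norm(d);M=np.eye(3)-np.outer(d,d);A+=M;b+=M@o
    return np.linalg.solve(A,b)
E
python3 - <<'E'
import cv2,numpy as np
p=np.load('scene0_p.npy')[:,:,::-1]; cv2.imwrite('pics/sc_crop.png',cv2.resize(p[135:275,130:370],None,fx=3.3,fy=3.3,interpolation=cv2.INTER_CUBIC))
p=np.load('side0_p.npy')[:,:,::-1]; cv2.imwrite('pics/sd_crop.png',cv2.resize(p[180:360,260:470],None,fx=3.3,fy=3.3,interpolation=cv2.INTER_CUBIC))
E
```

```text
(no output)
```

View pics/sc_crop.png

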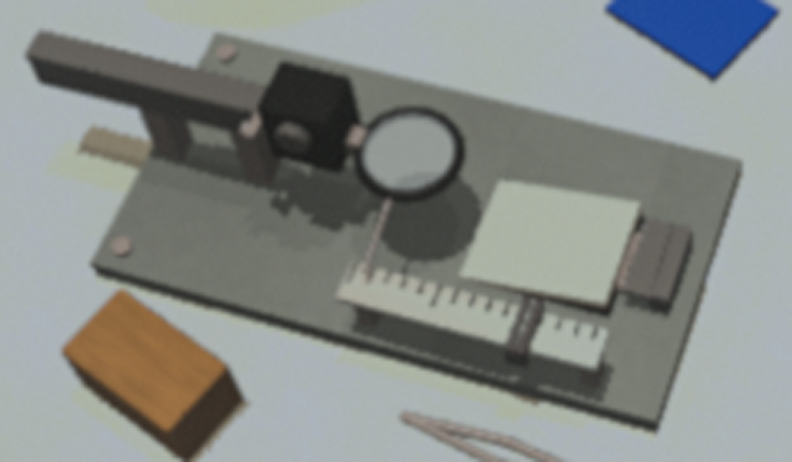

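View pics/sd_crop.png

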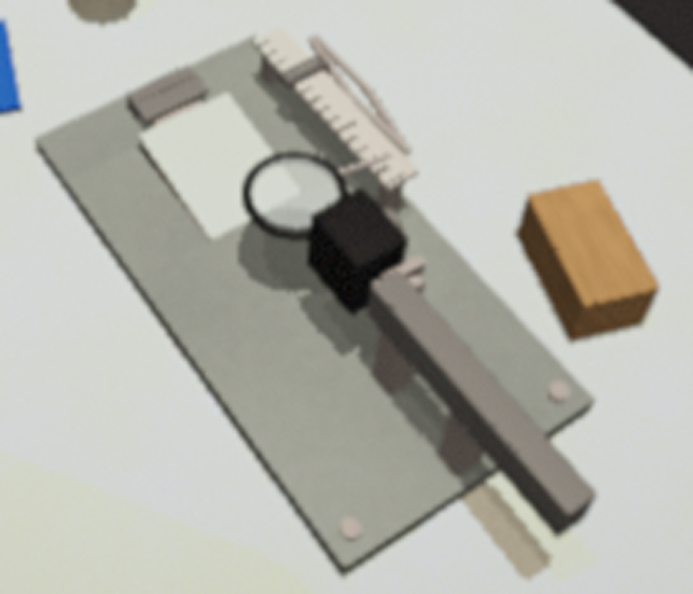

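The crop confirms the white, tilted plate at full-frame scene pixel (297,208), seated against the catch housing, with no blue on it. The rider is at scene (288,233). Next I fit the stand pose from its corners.

```bash
cat > pose.py <<'E'
from h import *
from scipy.optimize import least_squares
L=np.array([[-90,-150],[-90,200],[90,200],[90,-150]])
def full(pts,u0,v0): return [((a+.5)/3.3-.5+u0,(b+.5)/3.3-.5+v0) for a,b in pts]
SC=full([(215,35),(740,162),(656,423),(93,264)],130,135)
SD=full([(345,569),(38,145),(258,38),(592,402)],260,180)
cs,cd=calibration('scene'),calibration('side')
def fit(W):
    f=lambda p:np.concatenate([(p[:2]+[np.cos(p[2])*x-np.sin(p[2])*y,np.sin(p[2])*x+np.cos(p[2])*y]-w) for (x,y),w in W])
    s=least_squares(f,[500,0,1.5]); return s.x,np.abs(s.fun).max()
if __name__=="__main__":
    Ws=[onz(cs,u,v,16)[:2] for u,v in SC]; Wd=[onz(cd,u,v,16)[:2] for u,v in SD]
    print(np.round(Ws,1),np.round(Wd,1))
    print(fit(list(zip(L,Ws))),fit(list(zip(L,Wd))))
    p,_=fit(list(zip(L,Ws))+list(zip(L,Wd))); print(p)
    R=np.array([[np.cos(p[2]),-np.sin(p[2])],[np.sin(p[2]),np.cos(p[2])]])
    # rider top
    for c,q in((cs,full([(530,300),(516,353),(522,325)],130,135)),(cd,full([(288,70),],260,180))):
        for u,v in q: print('rider',R.T@(onz(c,u,v,60)[:2]-p[:2]))
    # pointer tip approx
    for u,v in full([(366,274)],130,135): print('tip sc z80', [R.T@(onz(cs,u,v,z)[:2]-p[:2]) for z in (60,80)])
    for (x,y,z) in [(0,110,20),(0,-30,115),(75,28,80),(0,-8,99),(75,28,60)]: 
        P=np.r_[R@[x,y]+p[:2],z]; print((x,y,z),P.round(1),proj(cs,P).round(1),proj(cd,P).round(1))
E
python3 pose.py
```

```text
[[ 459.7 -205.3]
 [ 452.9  143.6]
 [ 632.1  147.1]
 [ 637.4 -200.6]] [[ 458.6 -209.1]
 [ 450.9  134. ]
 [ 631.5  140.6]
 [ 635.8 -204.8]]
(array([ 5.46007279e+02, -5.37657239e+01,  1.85785617e-02]), np.float64(1.4858931983638968)) (array([ 5.44711164e+02, -5.98169403e+01,  2.00662987e-02]), np.float64(4.340184076852722))
[ 5.45359140e+02 -5.67913406e+01  1.93191688e-02]
rider [ 59.57105691 121.6834914 ]
rider [ 92.24299106 124.85821372]
rider [ 75.34506171 122.47616124]
rider [ 64.8856338  125.62525915]
tip sc z80 [array([70.03999237, 29.75683661]), array([79.85311501, 36.89082746])]
(0, 110, 20) [543.2  53.2  20. ] [295.8 208.1] [325.8 229.7]
(0, -30, 115) [545.9 -86.8 115. ] [220.  162.4] [368.6 248. ]
(75, 28, 80) [619.8 -27.3  80. ] [236.9 214.2] [379.5 222.1]
(0, -8, 99) [545.5 -64.8  99. ] [232.6 170.2] [360.7 245. ]
(75, 28, 60) [619.8 -27.3  60. ] [238.7 219.7] [378.4 228.3]
```

Call:
play_rows([
  [255, [27, -27.2, -5.2], [0, 0, -0.66]],
  [255, [27, -27.2, -5.2], [0, 0, -0.66]],
  [255, [27, -27.2, -5.2], [0, 0, -0.66]],
  [255, [27, -27.2, -5.2], [0, 0, -0.66]],
  [255, [27, -27.2, -5.2], [0, 0, -0.66]],
  [255, [27, -27.2, -5.2], [0, 0, -0.66]],
  [255, [27, -27.2, -5.2], [0, 0, -0.66]],
  [255, [27, -27.2, -5.2], [0, 0, -0.66]],
  [255, [27, -27.2, -5.2], [0, 0, -0.66]],
  [255, [27, -27.2, -5.2], [0, 0, -0.66]],
  [255, [27, -27.2, -5.2], [0, 0, -0.66]],
])

```text
clock: 1.02
eef_pos: [352.4, -270.0, 250.8]
tcp_rot: [3.141, -0.001, 0.922]
contact_force: [0.0, 0.1, 0.1]
opening: -0.002
```

Call:
play_rows([
  [255, [37.8, -4.7, 0], [0, 0, -0.668]],
  [255, [37.8, -4.7, 0], [0, 0, -0.668]],
  [255, [37.8, -4.7, 0], [0, 0, -0.668]],
  [255, [37.8, -4.7, 0], [0, 0, -0.668]],
  [255, [37.8, -4.7, 0], [0, 0, -0.668]],
  [255, [37.8, -4.7, 0], [0, 0, -0.668]],
  [255, [37.8, -4.7, 0], [0, 0, -0.668]],
  [255, [37.8, -4.7, 0], [0, 0, -0.668]],
  [255, [37.8, -4.7, 0], [0, 0, -0.668]],
  [255, [37.8, -4.7, 0], [0, 0, -0.668]],
  [255, [37.8, -4.7, 0], [0, 0, -0.668]],
  [255, [37.8, -4.7, 0], [0, 0, -0.668]],
])

```text
clock: 2.02
eef_pos: [543.0, 55.4, 249.6]
tcp_rot: [-3.14, 0.001, 1.586]
contact_force: [-1.0, -0.1, 0.3]
opening: -0.001
```

Run:
```python
from h import *
s=readout.sense(); print(s['eef_pos'],s['tcp_rot'],s['qpos'])
c=calibration('wrist'); p,d=grab_frame('wrist'); cv2.imwrite('pics/w1.png',p[:,:,::-1])
np.save('w1_p.npy',p); np.savez('w1_c.npz',**c); print(c)
```

```text
[543.01015889  55.39266699 249.61978305] [-3.13996698e+00  7.89486150e-04  1.58639744e+00] [ 9.93583747e-02  1.83499825e-01  1.74382440e+00 -6.93946994e-04
  1.21595452e+00  8.39995624e-02]
{'vfov': 59.21288072897038, 'cx': 315.630003266728, 'cy': 201.54113976377275, 'k1': -0.018538824709990336, 'cam_to_world': array([[ 9.99882151e-01,  1.50457240e-02,  3.05141937e-03,
         5.41011675e+02],
       [ 1.52741692e-02, -9.54968310e-01, -2.96314404e-01,
         1.31097653e+02],
       [-1.54425595e-03,  2.96326092e-01, -9.55085579e-01,
         4.25163690e+02],
       [ 0.00000000e+00,  0.00000000e+00,  0.00000000e+00,
         1.00000000e+00]])}
```

View pics/w1.png

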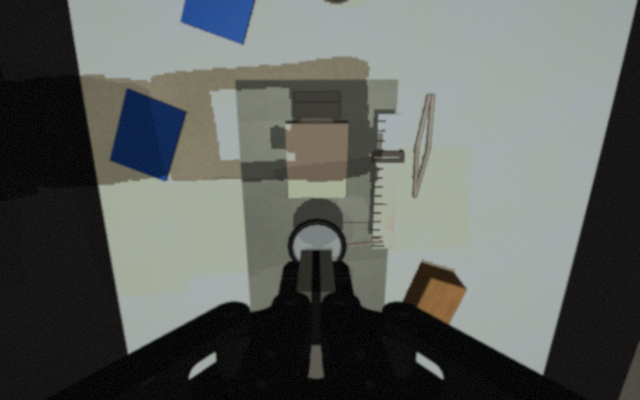

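Run:
```python
import cv2,numpy as np
p=np.load('w1_p.npy')[:,:,::-1]; 
q=cv2.resize(p[70:260,225:415],None,fx=3.1,fy=3.1,interpolation=cv2.INTER_CUBIC); q=cv2.convertScaleAbs(q,alpha=1.6); cv2.imwrite('pics/w1c.png',q)
```

```text
(no output)
```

View pics/w1c.png

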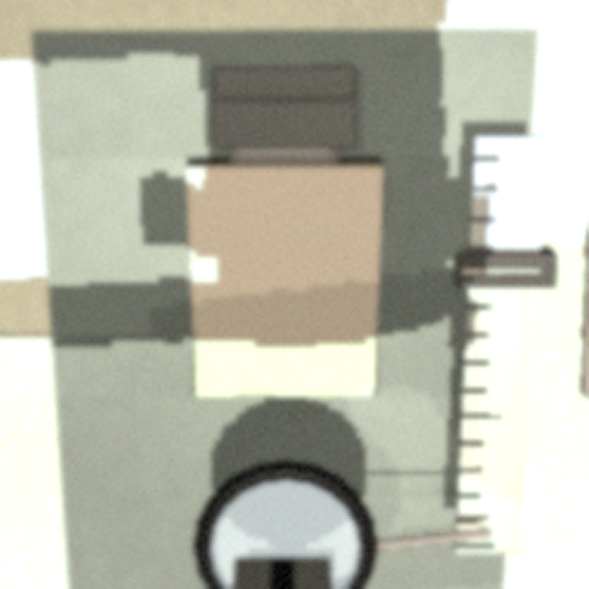

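Run:
```python
from h import *
c={k:v for k,v in np.load('w1_c.npz').items()}
F=lambda a,b:((a+.5)/3.1-.5+225,(b+.5)/3.1-.5+70)
for n,a,b,z in [('c-',33,32,16),('c+',537,31,16),('leftlow',71,588,16),('riderC',515,269,60),('riderL',490,270,60),('riderR',540,268,60),('tip',491,530,80),('tip',491,530,65),('lens',286,545,83),('housL',210,67,33),('housR',357,66,33),('plL',188,162,30),('plR',383,162,30),('plBL',197,397,16),('plBR',374,397,16),('rule TL',473,134,55),('rule BL',456,552,55)]:
    print(n,onz(c,*F(a,b),z).round(1))
```

```text
c- [451.6 143.1  16. ]
c+ [630.8 146.2  16. ]
leftlow [456.1 -74.9  16. ]
riderC [620.   68.4  60. ]
riderL [611.6  67.9  60. ]
riderR [628.4  68.9  60. ]
tip [614.5 -18.4  80. ]
tip [617.7 -24.9  65. ]
lens [544.2 -23.7  83. ]
housL [515.6 132.   33. ]
housR [566.1 133.1  33. ]
plL [507.5  99.6  30. ]
plR [576.7 100.7  30. ]
plBL [509.    8.5  16. ]
plBR [578.2   9.6  16. ]
rule TL [603.7 112.2  55. ]
rule BL [607.5 -38.3  55. ]
```

Stand fit: origin about (544.5, −54.6), yaw about 0.0185. The rider is at stand y ≈ 122, so the pull is about 94 mm. The press point, 20 mm in from the raised edge, is at world (542, 80). I'll descend to it with the fingers shut.

Call:
play_rows([
  [255, [2.5, -0.1, 4], [0, 0, 0]],
  [255, [2.5, -0.1, 8], [0, 0, 0]],
  [255, [2.5, -0.1, 12], [0, 0, 0]],
  [255, [2.5, -0.1, 16], [0, 0, 0]],
  [255, [2.5, -0.1, 19], [0, 0, 0]],
  [255, [2.5, -0.1, 20.5], [0, 0, 0]],
  [255, [2.5, -0.1, 21.0], [0, 0, 0]],
  [255, [2.5, -0.1, 21.0], [0, 0, 0]],
  [255, [2.5, -0.1, 21.0], [0, 0, 0]],
])

```text
clock: 2.82
eef_pos: [542.6, 80.3, 41.4]
tcp_rot: [3.141, -0.0, 1.585]
contact_force: [0.2, 0.0, 0.2]
opening: 0.001
```

Call:
play_rows([
  [255, [0, 0, 0.6], [0, 0, 0]],
  [255, [0, 0, 1.0], [0, 0, 0]],
  [255, [0, 0, 1.2], [0, 0, 0]],
  [255, [0, 0, 1.35], [0, 0, 0]],
  [255, [0, 0, 1.45], [0, 0, 0]],
  [255, [0, 0, 1.55], [0, 0, 0]],
  [255, [0, 0, 1.6], [0, 0, 0]],
])

```text
clock: 3.4
eef_pos: [542.0, 81.3, 24.3]
tcp_rot: [-3.142, 0.0, 1.586]
contact_force: [0.1, 0.2, 0.2]
opening: -0.001
```

Call:
play_rows([
  [255, [0, 0, 0.1], [0, 0, 0]],
  [255, [0, 0, 0.2], [0, 0, 0]],
  [255, [0, 0, 0.3], [0, 0, 0]],
])

```text
clock: 3.65
eef_pos: [542.1, 81.3, 21.3]
tcp_rot: [3.142, -0.0, 1.586]
contact_force: [0.4, 0.2, 0.8]
opening: 0.001
```

Call:
play_rows([
  [255, [0, 0, 0.1], [0, 0, 0]],
  [255, [0, 0, 0.2], [0, 0, 0]],
])

```text
clock: 3.82
eef_pos: [542.0, 81.3, 19.3]
tcp_rot: [-3.142, -0.0, 1.586]
contact_force: [-0.3, -0.4, -0.1]
opening: -0.004
```

Run:
```python
from h import *
s=readout.sense(); print(s['eef_pos'],s['contact_force'])
p,d=grab_frame('scene'); cv2.imwrite('pics/sc2.png',cv2.resize(p[135:275,200:370,::-1],None,fx=4,fy=4,interpolation=cv2.INTER_CUBIC))
p,d=grab_frame('side'); cv2.imwrite('pics/sd2.png',cv2.resize(p[150:290,260:430,::-1],None,fx=4,fy=4,interpolation=cv2.INTER_CUBIC))
```

```text
[542.02359114  81.29977876  19.27464599] [-0.29752959 -0.44313693 -0.14200459]
```

View pics/sc2.png

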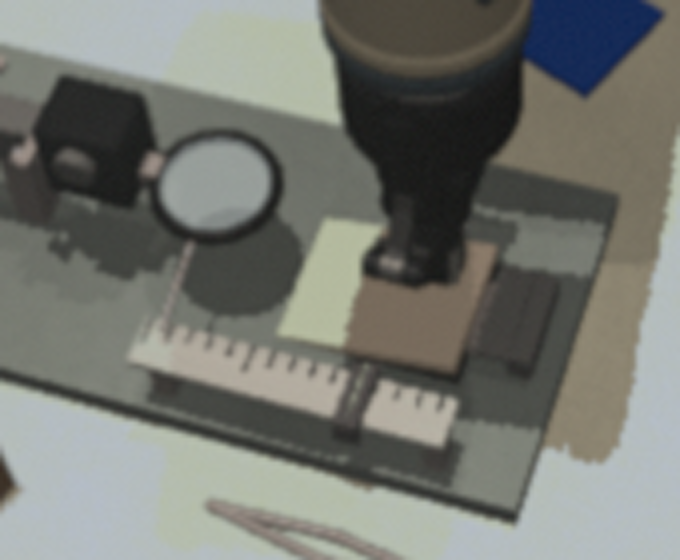

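View pics/sd2.png

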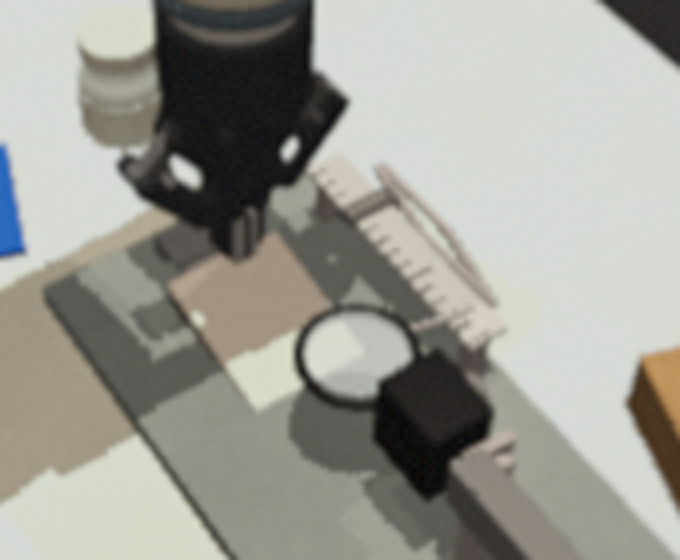

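Call:
play_rows([
  [255, [0, 0, 0.1], [0, 0, 0]],
  [255, [0, 0, 0.15], [0, 0, 0]],
])

```text
clock: 4.08
eef_pos: [542.0, 81.3, 17.8]
tcp_rot: [3.142, -0.0, 1.586]
contact_force: [0.6, -0.2, 0.1]
opening: -0.001
```

Run:
```python
from h import *
p,d=grab_frame('wrist'); cv2.imwrite('pics/w3.png',p[:,:,::-1])
c=calibration('wrist')
# depth-based point cloud: z by world y near plate
v,u=np.mgrid[0:400:4,0:640:4]
P=[]
for a,b in zip(u.ravel(),v.ravel()):
    if d[b,a]>0:
        o,dr=ray(c,a,b); P.append(o+dr*d[b,a])
P=np.array(P)
m=(P[:,0]>512)&(P[:,0]<572)&(P[:,2]<60)
for y in range(0,140,6):
    k=m&(abs(P[:,1]-y)<3); print(y,k.sum(),np.round(np.percentile(P[k,2],[20,50,80]),1) if k.sum() else '')
```

```text
0 8 [15.4 15.9 16.3]
6 5 [15.9 16.2 16.3]
12 1 [16.7 16.7 16.7]
18 0 
24 0 
30 0 
36 0 
42 6 [20.9 21.4 22.1]
48 15 [21.7 22.1 22.5]
54 17 [22.6 23.1 23.3]
60 23 [23.3 23.8 24.2]
66 27 [24.9 25.2 25.6]
72 34 [25.5 25.9 26.3]
78 66 [26.4 26.9 27.2]
84 66 [27.2 27.6 28.2]
90 95 [28.2 28.8 29.4]
96 107 [27.9 29.2 29.8]
102 46 [24.3 25.5 26.3]
108 84 [32.1 32.6 33.2]
114 87 [31.8 32.4 32.9]
120 85 [32.1 32.7 33.4]
126 90 [33.4 34.1 34.5]
132 141 [16.1 32.2 33.9]
138 90 [15.5 16.2 16.6]
```

View pics/w3.png

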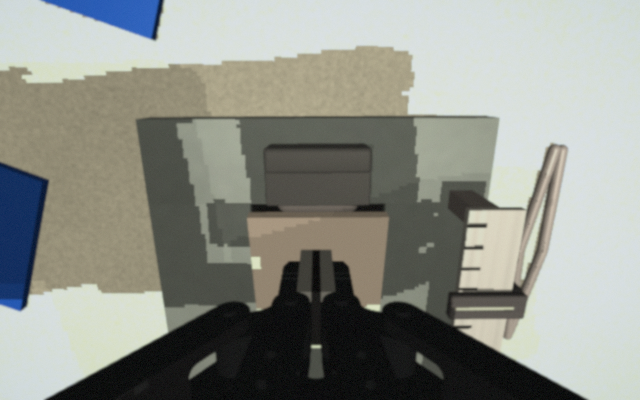

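Run:
```python
from h import *
p,d=grab_frame('wrist'); c=calibration('wrist')
for a,b in [(316,252),(308,252),(325,252),(316,258),(305,285),(328,285),(316,280),(297,270),(335,270),(316,240)]:
    o,dr=ray(c,a,b); print(a,b,d[b,a],(o+dr*d[b,a]).round(1))
for n in('scene','side'):
    cc=calibration(n)
    print(n,proj(cc,[542,81.3,17.8]),proj(cc,[542,81.3,27]))
```

```text
316 252 149.06096 [540.9  92.4  57.3]
308 252 149.53871 [537.5  92.1  56.9]
325 252 149.28201 [544.7  92.3  57.1]
316 258 144.06873 [540.9  92.2  62.6]
305 285 123.72188 [537.   92.2  83.9]
328 285 122.964096 [545.1  92.7  84.6]
316 280 126.267715 [540.9  92.6  81.1]
297 270 142.3684 [533.3  88.2  65.6]
335 270 142.25409 [548.6  88.5  65.7]
316 240 179.17708 [541.   85.2  28. ]
scene [309.86213582 211.93332576] [309.71753593 209.48128795]
side [318.57886134 222.0831911 ] [318.53892289 219.40548471]
```

Run:
```python
from h import *
p,d=grab_frame('wrist'); c=calibration('wrist')
q=cv2.convertScaleAbs(p[210:310,250:390,::-1],alpha=2.2); cv2.imwrite('pics/w4.png',cv2.resize(q,None,fx=5,fy=5,interpolation=cv2.INTER_CUBIC))
p,d2=grab_frame('side'); q=cv2.convertScaleAbs(p[180:260,270:380,::-1],alpha=2.2); cv2.imwrite('pics/sd4.png',cv2.resize(q,None,fx=6,fy=6,interpolation=cv2.INTER_CUBIC))
for b in range(236,300,3):
    o,dr=ray(c,316,b); P1=o+dr*d[b,316]; o,dr=ray(c,306,b);P2=o+dr*d[b,306]; print(b,P1.round(1),P2.round(1))
```

```text
236 [541.   87.7  28.9] [536.   87.7  29. ]
239 [541.1  85.4  27.3] [536.   85.6  27.9]
242 [541.1  84.1  28.1] [536.   83.7  27.4]
245 [541.1  82.   27.3] [536.   82.3  28. ]
248 [541.1  80.9  28.5] [536.   80.8  28.3]
251 [540.9  92.4  56.4] [536.7  92.1  55.9]
254 [540.9  92.4  59.5] [536.7  92.3  59.3]
257 [540.9  91.9  61.1] [536.8  91.8  61.1]
260 [540.9  92.6  65.3] [536.9  92.6  65.4]
263 [540.9  92.7  68.1] [536.9  92.   66.9]
266 [540.9  92.7  70.7] [537.   92.4  70.1]
269 [540.9  92.9  73.4] [537.1  92.5  72.7]
272 [540.9  92.4  74.9] [537.2  92.8  75.8]
275 [540.9  92.1  76.6] [537.2  92.   76.5]
278 [540.9  92.1  78.8] [537.3  92.3  79.3]
281 [540.9  92.7  82.1] [537.3  91.9  80.7]
284 [540.9  92.5  83.7] [537.4  92.2  83.4]
287 [540.9  91.8  84.6] [537.4  91.9  84.9]
290 [540.9  92.   86.8] [537.5  91.9  86.7]
293 [540.9  91.6  88.1] [537.5  91.4  87.9]
296 [540.9  90.9  88.9] [537.6  93.6  93.3]
299 [540.9  89.5  88.5] [537.7  94.   95.6]
```

View pics/w4.png

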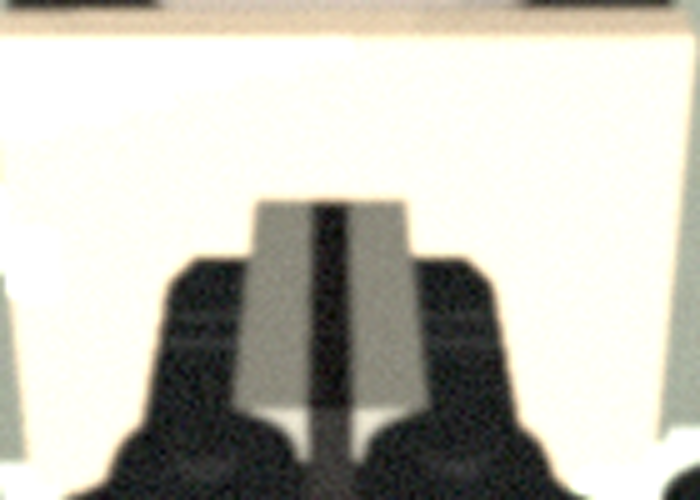

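View pics/sd4.png

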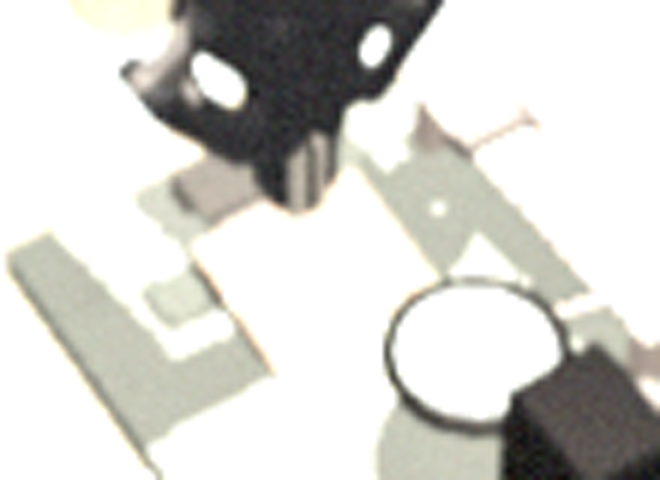

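The wrist depth shows the real finger ends at z≈56, about 38 mm above the reported TCP. The plate is still cocked and untouched, with its top at 27 mm here. I'll keep descending in small steps and watch the force.

Call:
play_rows([
  [255, [0, 0, 0.3], [0, 0, 0]],
  [255, [0, 0, 0.6], [0, 0, 0]],
  [255, [0, 0, 0.8], [0, 0, 0]],
  [255, [0, 0, 1.0], [0, 0, 0]],
  [255, [0, 0, 1.0], [0, 0, 0]],
])

```text
clock: 4.7
eef_pos: [541.7, 81.2, 7.3]
tcp_rot: [-3.141, 0.0, 1.586]
contact_force: [-0.0, 0.2, 0.2]
opening: -0.001
```

```bash
cat > fz.py <<'E'
from h import *
p,d=grab_frame('wrist'); c=calibration('wrist')
s=readout.sense(); print(s['eef_pos'].round(1),s['contact_force'].round(1))
last=None
for b in range(225,275):
    o,dr=ray(c,316,b); P=o+dr*d[b,316]
    if d[b,316]>0 and last is not None and P[1]-last[1]>4: print(b,'tip',P.round(1),'before',last.round(1)); break
    last=P
E
python3 fz.py
```

```text
[541.8  81.2   7.5] [0.2 0.  0.3]
250 tip [540.7  92.5  45.4] before [540.8  85.   28.3]
```

Call:
play_rows([
  [255, [0, 0, 0.4], [0, 0, 0]],
  [255, [0, 0, 0.8], [0, 0, 0]],
  [255, [0, 0, 1.1], [0, 0, 0]],
  [255, [0, 0, 1.3], [0, 0, 0]],
  [255, [0, 0, 1.4], [0, 0, 0]],
  [255, [0, 0, 1.4], [0, 0, 0]],
])

```text
clock: 5.25
eef_pos: [542.0, 81.4, -6.2]
tcp_rot: [-3.141, -0.0, 1.586]
contact_force: [-0.8, 0.5, 1.4]
opening: 0.0
```

```bash
python3 fz.py
```

```text
[542.1  81.4  -6.2] [-1.1  1.4  2.1]
```

Call:
play_rows([
  [255, [0, 0, 0.1], [0, 0, 0]],
  [255, [0, 0, 0.15], [0, 0, 0]],
  [255, [0, 0, 0.15], [0, 0, 0]],
])

```text
clock: 5.55
eef_pos: [542.1, 81.4, -7.7]
tcp_rot: [3.141, -0.0, 1.586]
contact_force: [-1.2, 1.3, 2.3]
opening: -0.001
```

Call:
play_rows([
  [255, [0, 0, 0.1], [0, 0, 0]],
  [255, [0, 0, 0.2], [0, 0, 0]],
  [255, [0, 0, 0.2], [0, 0, 0]],
])

```text
clock: 5.8
eef_pos: [542.0, 81.2, -9.9]
tcp_rot: [3.142, 0.0, 1.586]
contact_force: [0.0, 0.9, 0.8]
opening: 0.001
```

Call:
play_rows([
  [255, [0, 0, 0.1], [0, 0, 0]],
  [255, [0, 0, 0.2], [0, 0, 0]],
  [255, [0, 0, 0.2], [0, 0, 0]],
])

```text
clock: 6.05
eef_pos: [542.0, 81.2, -11.8]
tcp_rot: [-3.142, 0.0, 1.586]
contact_force: [-0.1, 0.1, 0.9]
opening: -0.002
```

```bash
cat > plate.py <<'E'
from h import *
p,d=grab_frame('wrist'); c=calibration('wrist'); s=readout.sense(); print(s['eef_pos'].round(1),s['contact_force'].round(1))
import sys
cv2.imwrite('pics/%s.png'%sys.argv[1],p[:,:,::-1])
v,u=np.mgrid[0:400:3,0:640:3]; v=v.ravel();u=u.ravel()
P=np.array([ray(c,a,b)[0]+ray(c,a,b)[1]*d[b,a] for a,b in zip(u,v) if d[b,a]>0])
for lo,hi in((513,527),(557,571)):
  for y in range(10,104,6):
    k=(P[:,0]>lo)&(P[:,0]<hi)&(P[:,2]<45)&(abs(P[:,1]-y)<3)
    if k.sum()>3: print(lo,y,k.sum(),np.median(P[k,2]).round(1))
E
python3 plate.py w5
```

```text
[542.   81.2 -11.8] [-0.  -0.8  0.2]
513 58 7 19.1
513 64 19 19.4
513 70 26 20.3
513 76 35 20.5
513 82 39 20.6
513 88 40 21.2
513 94 40 21.7
513 100 32 21.0
557 58 9 19.5
557 64 23 19.2
557 70 34 20.0
557 76 41 20.2
557 82 37 20.6
557 88 37 21.1
557 94 48 21.5
557 100 36 21.1
```

View pics/w5.png

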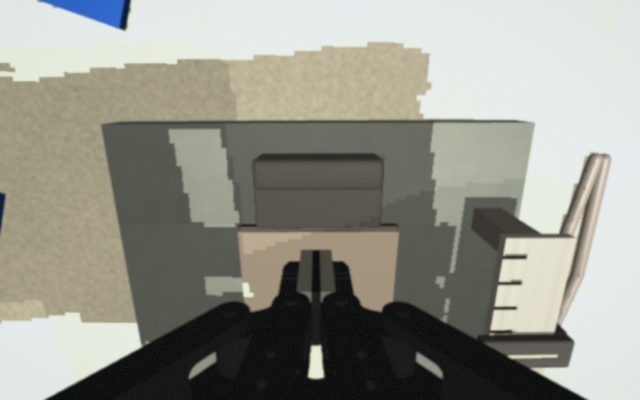

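Call:
play_rows([
  [255, [0, 0, 0.1], [0, 0, 0]],
  [255, [0, 0, 0.2], [0, 0, 0]],
  [255, [0, 0, 0.3], [0, 0, 0]],
  [255, [0, 0, 0.3], [0, 0, 0]],
])

```text
clock: 6.43
eef_pos: [541.8, 81.2, -14.9]
tcp_rot: [-3.141, 0.0, 1.586]
contact_force: [1.0, 0.9, -0.6]
opening: -0.002
```

```bash
python3 plate.py w6
```

```text
[541.8  81.2 -14.9] [-0.2 -0.5 -0.4]
513 58 5 17.4
513 64 18 17.5
513 70 29 17.6
513 76 36 17.7
513 82 38 17.9
513 88 43 18.2
513 94 43 18.1
513 100 17 18.1
557 64 26 17.3
557 70 38 17.5
557 76 39 17.7
557 82 36 17.8
557 88 41 18.1
557 94 46 18.2
557 100 26 18.4
```

Call:
play_rows([
  [255, [0, 0, 0.1], [0, 0, 0]],
  [255, [0, 0, 0.2], [0, 0, 0]],
  [255, [0, 0, 0.2], [0, 0, 0]],
])

```text
clock: 6.73
eef_pos: [542.0, 81.2, -16.7]
tcp_rot: [-3.142, 0.0, 1.586]
contact_force: [-0.3, 0.2, 0.2]
opening: -0.003
```

```bash
python3 plate.py w7
```

```text
[542.   81.2 -16.7] [ 0.4  0.  -0.4]
513 58 6 15.6
513 64 18 16.4
513 70 31 16.2
513 76 36 16.1
513 82 39 16.0
513 88 40 16.5
513 94 37 16.3
513 100 14 20.8
557 64 25 16.2
557 70 34 16.1
557 76 40 16.1
557 82 41 16.2
557 88 43 16.2
557 94 42 16.2
557 100 15 16.7
```

Call:
play_rows([
  [255, [0, 0, 0.1], [0, 0, 0]],
  [255, [0, 0, 0.1], [0, 0, 0]],
])

```text
clock: 6.95
eef_pos: [542.0, 81.3, -16.9]
tcp_rot: [-3.141, 0.0, 1.586]
contact_force: [-3.5, 0.2, 12.3]
opening: -0.004
```

That pressed to the floor at 12 N. Lifting to check the plate.

Call:
play_rows([
  [255, [0, 0, -1.5], [0, 0, 0]],
  [255, [0, 0, -4], [0, 0, 0]],
  [255, [0, 0, -8], [0, 0, 0]],
  [255, [0, 0, -12], [0, 0, 0]],
  [255, [0, 0, -15], [0, 0, 0]],
  [0, [0, 0, -15], [0, 0, 0]],
  [0, [0, 0, -15], [0, 0, 0]],
  [0, [0, 0, -15], [0, 0, 0]],
  [0, [0, 0, -15], [0, 0, 0]],
  [0, [0, 0, -15], [0, 0, 0]],
])

```text
clock: 7.78
eef_pos: [540.9, 81.1, 130.8]
tcp_rot: [-3.139, 0.0, 1.586]
contact_force: [-0.3, -0.3, -0.4]
opening: 0.71
```

```bash
python3 plate.py w8
```

```text
[541.1  81.1 130.9] [ 0.9  0.3 -0.8]
513 10 9 16.1
513 16 11 16.0
513 22 9 16.1
513 28 12 16.6
513 34 13 16.3
513 40 12 16.3
513 46 12 15.7
513 52 12 16.5
513 58 12 16.0
513 64 15 16.4
513 70 15 16.3
513 76 12 16.0
513 82 12 16.0
513 88 16 16.3
513 94 14 16.0
513 100 11 16.8
557 10 11 16.2
557 16 10 16.5
557 22 10 15.8
557 28 12 16.0
557 34 10 16.1
557 40 12 16.5
557 46 10 16.2
557 52 10 16.2
557 58 12 16.1
557 64 12 16.1
557 70 17 15.9
557 76 13 16.2
557 82 12 16.2
557 88 10 16.4
557 94 15 16.7
557 100 8 17.1
```

View pics/w8.png

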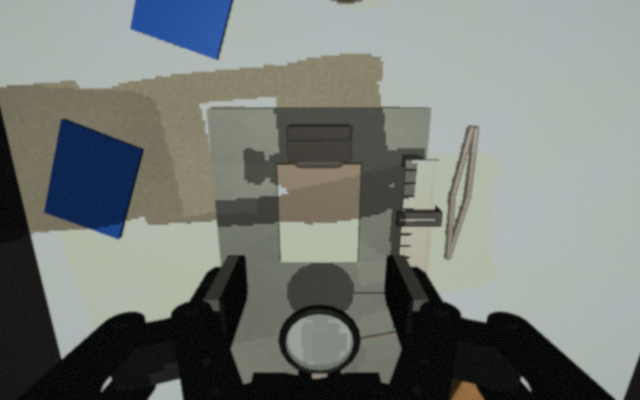

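The plate lies level at 16 mm over its whole length after release, with its edge under the roller. Next I go above the grip block.

Call:
play_rows([
  [0, [-2, 0.1, -3], [0, 0, -0.003]],
  [0, [-6, 0.1, -3], [0, 0, -0.003]],
  [0, [-10, 0.15, -3], [0, 0, -0.003]],
  [0, [-13.5, 0.15, -3], [0, 0, -0.003]],
  [0, [-15.5, 0.15, -3], [0, 0, -0.003]],
  [0, [-16.6, 0.15, -3], [0, 0, -0.003]],
  [0, [-16.6, 0.15, -3], [0, 0, -0.003]],
  [0, [-16.6, 0.15, -3], [0, 0, -0.003]],
])

```text
clock: 8.5
eef_pos: [545.7, -84.3, 161.8]
tcp_rot: [-3.14, -0.001, 1.588]
contact_force: [-0.1, 0.1, -0.5]
opening: 1.0
```

Run:
```python
from h import *
s=readout.sense(); print(s['eef_pos'],s['tcp_rot'],s['opening'])
c=calibration('wrist'); p,d=grab_frame('wrist'); cv2.imwrite('pics/w9.png',p[:,:,::-1])
np.save('w9_p.npy',p); np.save('w9_d.npy',d); np.savez('w9_c.npz',**c); print(c['cam_to_world'][:3,3])
p,d=grab_frame('side'); cv2.imwrite('pics/sd9.png',cv2.resize(p[150:320,280:470,::-1],None,fx=4,fy=3.5)[:600])
```

```text
[545.70294813 -84.33983549 161.76449593] [-3.14048084e+00 -6.77998493e-04  1.58763296e+00] 0.9999355172663996
[543.56743422  -8.88441711 337.43730342]
```

View pics/w9.png

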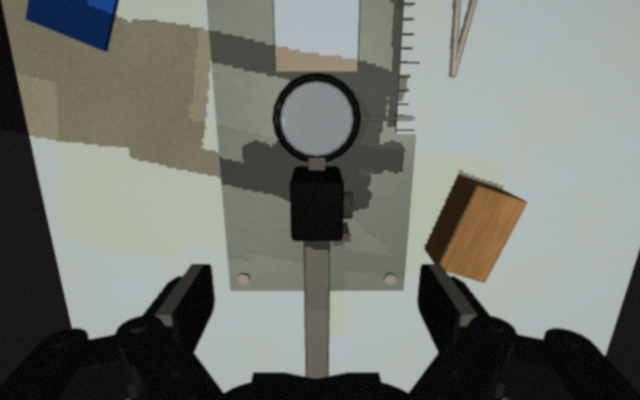

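View pics/sd9.png

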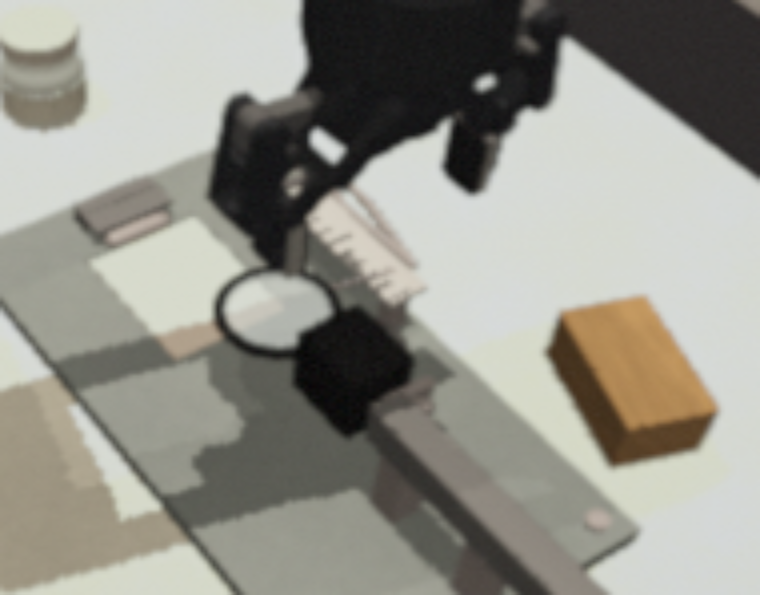

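```bash
python3 - <<'E'
from h import *
c={k:v for k,v in np.load('w9_c.npz').items()}; d=np.load('w9_d.npy'); p=np.load('w9_p.npy')
W=lambda a,b:(lambda o,dr:(o+dr*d[b,a]).round(1))(*ray(c,a,b))
for q in [(200,266),(205,266),(209,268),(200,275),(205,280),(175,300),(165,318),(209,300),(425,266),(431,268),(440,280),(455,300)]: print(q,W(*q))
# block top
v,u=np.mgrid[150:262:2,270:370:2]; 
P=np.array([W(a,b) for a,b in zip(u.ravel(),v.ravel()) if d[b,a]>0])
k=(P[:,2]>110)&(P[:,2]<120); print('block top',k.sum(),np.percentile(P[k,:2],[1,99],axis=0),np.median(P[k,2]))
k=(P[:,2]>85)&(P[:,2]<110); print('mid',P[k][:, :][:30:2])
# tip now
E
python3 - <<'E'
import cv2,numpy as np
p=np.load('w9_p.npy')[:,:,::-1]
cv2.imwrite('pics/w9c.png',cv2.convertScaleAbs(cv2.resize(p[60:250,260:430],None,fx=3.1,fy=3.1,interpolation=cv2.INTER_CUBIC),alpha=1.8))
E
```

```text
(200, 266) [499.6 -73.7 214.7]
(205, 266) [501.5 -73.8 214.4]
(209, 268) [501.9 -76.4 211. ]
(200, 275) [501.8 -73.8 221.5]
(205, 280) [501.5 -79.1 215.8]
(175, 300) [498.4 -74.5 237. ]
(165, 318) [498.4 -75.3 245.6]
(209, 300) [502.1 -88.7 214.9]
(425, 266) [587.4 -73.  213.2]
(431, 268) [589.2 -72.9 215. ]
(440, 280) [589.5 -72.6 224.6]
(455, 300) [590.1 -72.7 237.4]
block top 828 [[ 527.4   -105.4  ]
 [ 562.546  -63.1  ]] 114.9
mid [[531.4 -62.6  86.5]
 [553.2 -62.3  85.9]
 [528.7 -63.3  90.2]
 [531.6 -63.1  90.7]
 [534.5 -63.   91.2]
 [537.3 -63.1  90.5]
 [540.2 -62.7  91.9]
 [543.1 -63.   90.2]
 [545.9 -62.8  91.2]
 [548.8 -62.6  92. ]
 [551.6 -62.7  91. ]
 [554.5 -62.9  90.2]
 [557.3 -62.6  91.4]
 [560.2 -62.7  90.4]
 [529.1 -63.3  96.8]]
```

View pics/w9c.png

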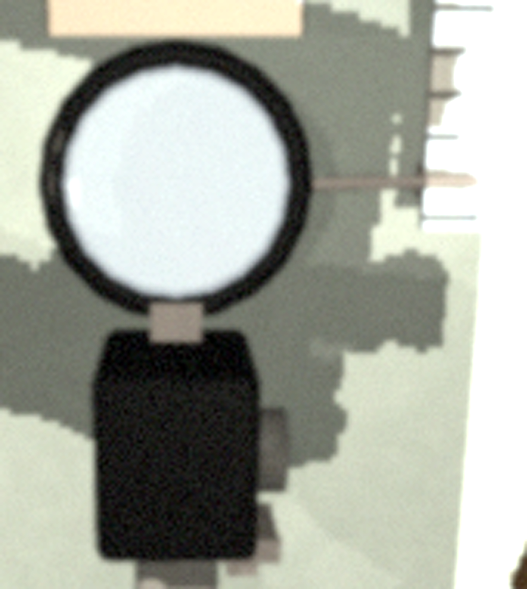

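The block centre is measured at (545.0, −84.3), with the button on its +x side. The pads' real mid-point is about 53 mm above the reported TCP, so I aim for a reported z of 45.5 to put the pads at 99.

Call:
play_rows([
  [0, [0, 0.03, 3], [0, 0, 0]],
  [0, [0, 0.03, 6], [0, 0, 0]],
  [0, [0, 0.03, 9], [0, 0, 0]],
  [0, [0, 0.03, 10.8], [0, 0, 0]],
  [0, [0, 0.03, 11.6], [0, 0, 0]],
  [0, [0, 0.03, 11.6], [0, 0, 0]],
  [0, [0, 0.03, 11.6], [0, 0, 0]],
])

```text
clock: 9.18
eef_pos: [546.7, -83.9, 46.8]
tcp_rot: [3.142, -0.0, 1.59]
contact_force: [0.7, 0.4, 0.2]
opening: 1.003
```

Run:
```python
from h import *
s=readout.sense(); print(s['eef_pos'],s['contact_force'],s['opening'])
p,d=grab_frame('wrist'); cv2.imwrite('pics/w10.png',p[:,:,::-1])
p,d=grab_frame('side'); cv2.imwrite('pics/sd10.png',cv2.resize(p[150:320,280:470,::-1],None,fx=4,fy=3.5)[:600])
```

```text
[546.72658711 -83.91631459  46.81087959] [0.66379607 0.36674881 0.23595481] 1.0025192573932662
```

View pics/w10.png

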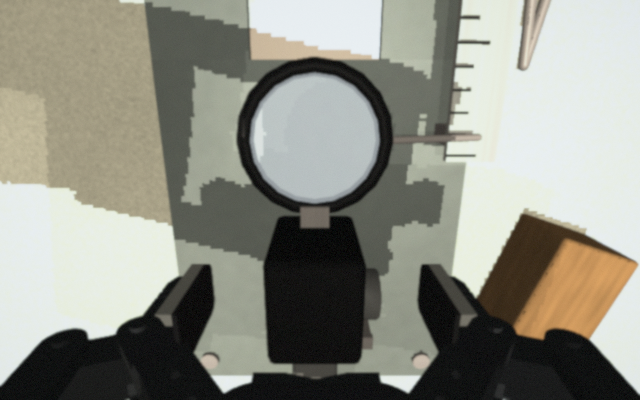

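View pics/sd10.png

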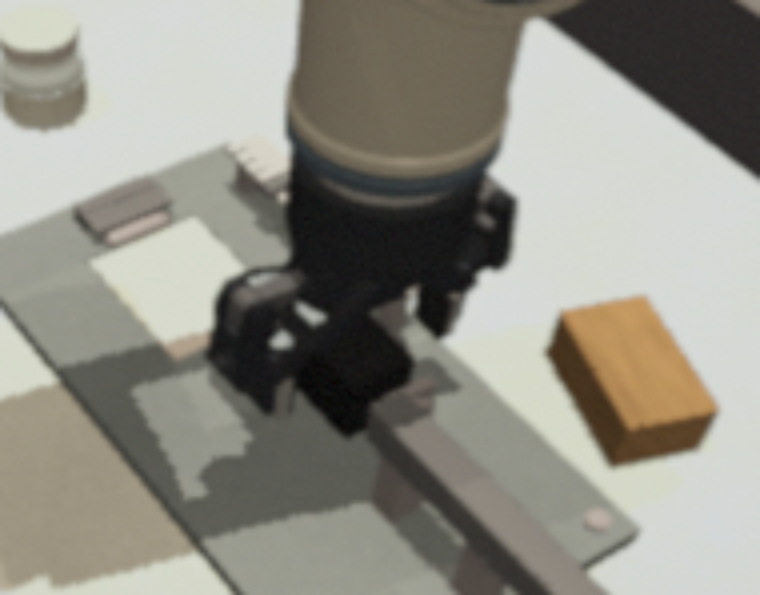

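Call:
play_rows([
  [255, [0, -0.06, 0.1], [0, 0, 0]],
  [255, [0, -0.06, 0.1], [0, 0, 0]],
  [255, [0, -0.06, 0.1], [0, 0, 0]],
  [255, [0, -0.06, 0.1], [0, 0, 0]],
  [255, [0, -0.06, 0.1], [0, 0, 0]],
  [255, [0, -0.06, 0.1], [0, 0, 0]],
  [255, [0, -0.06, 0.1], [0, 0, 0]],
  [255, [0, -0.06, 0.1], [0, 0, 0]],
], squeeze=35)

```text
clock: 9.95
eef_pos: [547.2, -84.9, 46.6]
tcp_rot: [3.139, 0.0, 1.589]
contact_force: [0.2, 0.1, 8.5]
opening: 0.439
```

Run:
```python
from h import *
s=readout.sense(); print(s['eef_pos'],s['contact_force'],s['opening'],s['opening']*85)
p,d=grab_frame('wrist'); cv2.imwrite('pics/w11.png',p[:,:,::-1])
```

```text
[547.24893114 -84.93382602  46.58587146] [0.22007693 0.05353637 8.45591749] 0.4386951809195326 37.28909037816027
```

View pics/w11.png

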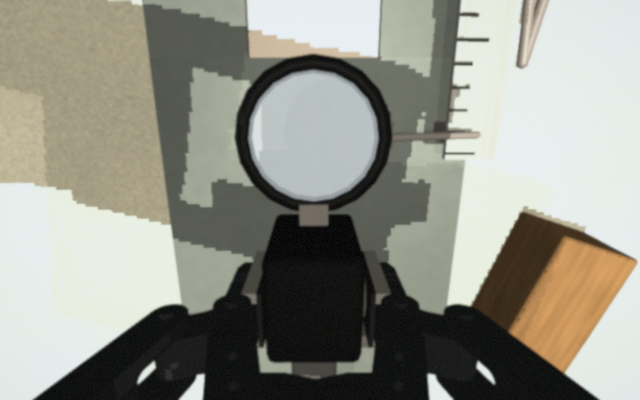

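The grip is on: opening 37.3 mm, so the button is in. First a partial pull, then I check.

Call:
play_rows([
  [255, [0.5, 0, 0], [0, 0, 0]],
  [255, [1.2, 0, 0], [0, 0, 0]],
  [255, [2.0, 0, 0], [0, 0, 0]],
  [255, [3.0, 0, 0], [0, 0, 0]],
  [255, [4.0, 0, 0], [0, 0, 0]],
  [255, [5.0, 0, 0], [0, 0, 0]],
  [255, [5.5, 0, 0], [0, 0, 0]],
])

```text
clock: 10.58
eef_pos: [546.2, -29.8, 46.6]
tcp_rot: [3.139, 0.001, 1.589]
contact_force: [0.6, -5.7, 7.7]
opening: 0.437
```

Run:
```python
from h import *
s=readout.sense(); print(s['eef_pos'],s['contact_force'],s['opening'],s['opening']*85)
p,d=grab_frame('wrist'); cv2.imwrite('pics/w12.png',p[:,:,::-1])
```

```text
[546.23511071 -29.84563156  46.59383557] [ 0.59043353 -5.65547328  7.74864556] 0.43679684185101597 37.12773155733636
```

View pics/w12.png

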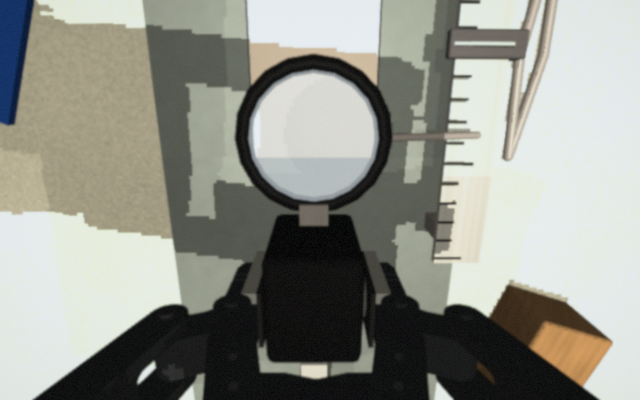

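```bash
cat > rel.py <<'E'
from h import *
import sys
c=calibration('wrist'); p,d=grab_frame('wrist'); s=readout.sense(); print(s['eef_pos'].round(1),s['contact_force'].round(1),s['opening'])
q=cv2.resize(p[20:170,380:560,::-1],None,fx=4,fy=4,interpolation=cv2.INTER_CUBIC); cv2.imwrite('pics/%s.png'%sys.argv[1],q)
np.savez('rel_c.npz',**c); np.save('rel_d.npy',d)
v,u=np.mgrid[180:340:2,240:390:2]
P=np.array([ray(c,a,b)[0]+ray(c,a,b)[1]*d[b,a] for a,b in zip(u.ravel(),v.ravel()) if d[b,a]>0])
k=(P[:,2]>111)&(P[:,2]<119); print('block top',k.sum(),np.percentile(P[k,:2],[1,99],axis=0),np.median(P[k,2]))
E
python3 rel.py r1
```

```text
[546.2 -29.8  46.6] [ 0.2 -4.3  8.8] 0.43053769860781577
block top 2428 [[522.0189932  -38.8711215 ]
 [567.09111577  -7.14122721]] 115.01477601316459
```

View pics/r1.png

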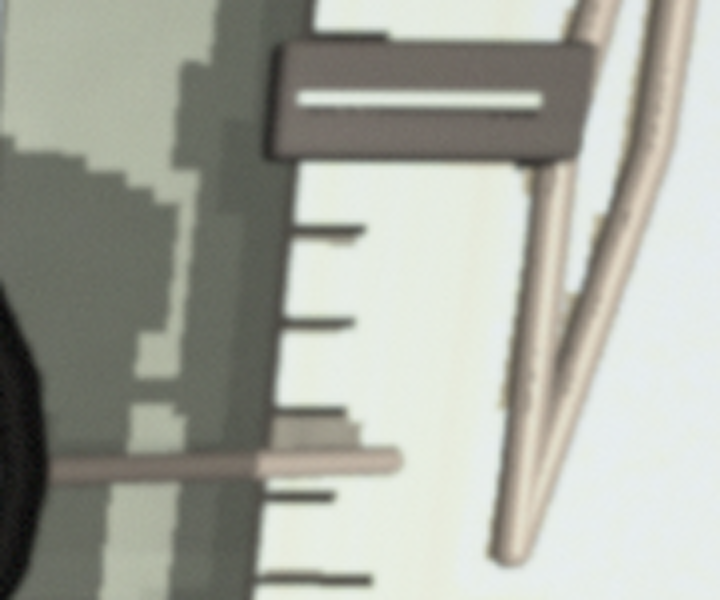

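```bash
cat > rel2.py <<'E'
from h import *
import sys
c={k:v for k,v in np.load('rel_c.npz').items()}; d=np.load('rel_d.npy')
t=np.array(eval(sys.argv[1]),float); m=np.array(eval(sys.argv[2]),float)
f=lambda q:((q[0]+.5)/4-.5+380,(q[1]+.5)/4-.5+20)
y=.0185; R=np.array([[np.cos(y),-np.sin(y)],[np.sin(y),np.cos(y)]]); S=lambda P:(R.T@(P[:2]-[544.5,-54.6])).round(1)
a,b=f(t)
for du in (-12,-8,-5,-3,-1):
    w=d[int(round(b))-1:int(round(b))+2,int(round(a))+du]; o,dr=ray(c,a+du,b); P=o+dr*w.min(); print('tipdepth',w.round(1),P.round(1))
for z in(62,65,68): print('tip',z,S(onz(c,a,b,z)))
for z in(58,60): print('rider',z,S(onz(c,*f(m),z)))
E
python3 rel2.py "(400,460)" "(420,100)"
```

```text
tipdepth [151.9 151.4 151.4] [609.6  30.3  69.2]
tipdepth [151.  151.7 151.8] [611.2  30.4  69.5]
tipdepth [153.1 152.1 153.4] [613.   30.3  68.4]
tipdepth [152.3 152.1 153.1] [613.9  30.3  68.5]
tipdepth [152.9 152.7 153. ] [615.   30.3  67.9]
tip 62 [75.3 82.9]
tip 65 [73.9 83.2]
tip 68 [72.5 83.6]
rider 58 [ 74.2 121. ]
rider 60 [ 73.3 120.8]
```

Call:
play_rows([
  [255, [0.8, 0, 0], [0, 0, 0]],
  [255, [1.7, 0, 0], [0, 0, 0]],
  [255, [2.5, 0, 0], [0, 0, 0]],
  [255, [3.2, 0, 0], [0, 0, 0]],
  [255, [3.6, 0, 0], [0, 0, 0]],
  [255, [3.7, 0, 0], [0, 0, 0]],
  [255, [3.7, 0, 0], [0, 0, 0]],
  [255, [3.7, 0, 0], [0, 0, 0]],
])

```text
clock: 11.35
eef_pos: [545.5, 6.6, 46.6]
tcp_rot: [3.139, 0.001, 1.589]
contact_force: [-0.4, -5.5, 7.2]
opening: 0.434
```

```bash
python3 rel.py r2
```

```text
[545.5   6.6  46.6] [ 1.7 -5.   8.7] 0.43481855368985095
block top 2442 [[521.27551943  -2.7435561 ]
 [566.50441959  28.83850514]] 115.02011853280298
```

View pics/r2.png

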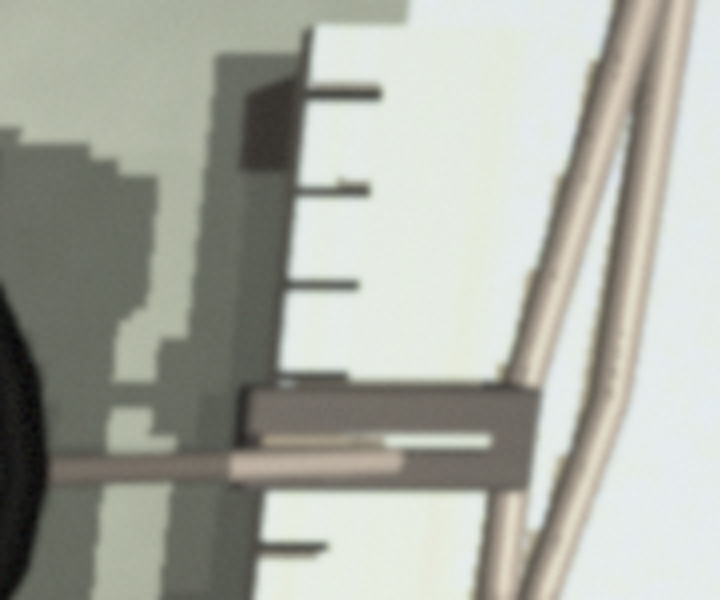

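```bash
python3 rel2.py "(400,461)" "(400,440.5)"
python3 - <<'E'
from h import *
p,d=grab_frame('scene'); cv2.imwrite('pics/sc13.png',cv2.resize(p[160:260,210:350,::-1],None,fx=5,fy=5,interpolation=cv2.INTER_CUBIC))
c=calibration('wrist'); y=.0185
R=np.array([[np.cos(y),-np.sin(y)],[np.sin(y),np.cos(y)]])
u=R@[0,1]
# rider centre from edges of clip  (rows 383..488 in crop at col 390) 
f=lambda a,b:((a+.5)/4-.5+380,(b+.5)/4-.5+20)
for b in (388,440.5,489): print((R.T@(onz(c,*f(440,b),60)[:2]-[544.5,-54.6])).round(2))
E
```

```text
tipdepth [151.7 152.7 152.2] [609.1  66.1  68.9]
tipdepth [153.  151.6 152.6] [610.8  66.2  69. ]
tipdepth [152.1 152.1 152.5] [612.3  66.2  68.5]
tipdepth [152.2 152.1 153.7] [613.2  66.2  68.5]
tipdepth [152.7 152.6 153.6] [614.3  66.1  68. ]
tip 62 [ 75.3 118.8]
tip 65 [ 73.9 119.1]
tip 68 [ 72.5 119.4]
rider 58 [ 76.8 120.6]
rider 60 [ 75.9 120.8]
[ 79.67 126.59]
[ 80.5  120.74]
[ 81.3  115.23]
```

View pics/sc13.png

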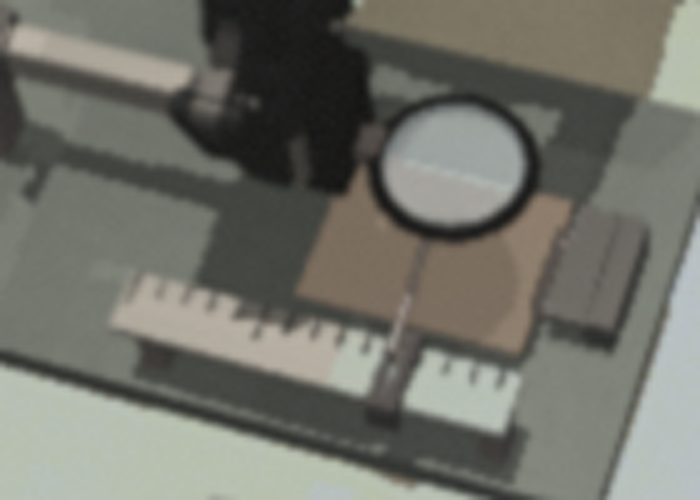

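Call:
play_rows([
  [255, [0.14, 0, 0], [0, 0, 0]],
  [255, [0.14, 0, 0], [0, 0, 0]],
  [255, [0.14, 0, 0], [0, 0, 0]],
  [255, [0.14, 0, 0], [0, 0, 0]],
])

```text
clock: 11.78
eef_pos: [545.5, 7.9, 46.6]
tcp_rot: [3.139, 0.001, 1.589]
contact_force: [0.5, -4.2, 7.9]
opening: 0.434
```

```bash
python3 rel.py r3
python3 - <<'E'
from h import *
p,d=grab_frame('wrist'); cv2.imwrite('pics/w14.png',p[:,:,::-1])
E
```

```text
[545.5   7.9  46.6] [ 0.7 -5.4  8.8] 0.4349616480430129
block top 2421 [[521.52957398  -1.6731902 ]
 [566.49360754  30.03245338]] 115.05595650237264
```

View pics/r3.png

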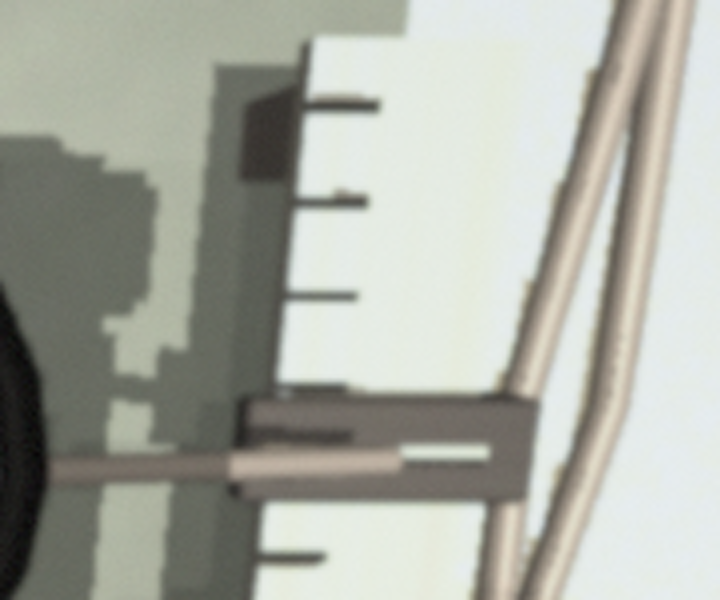

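View pics/w14.png

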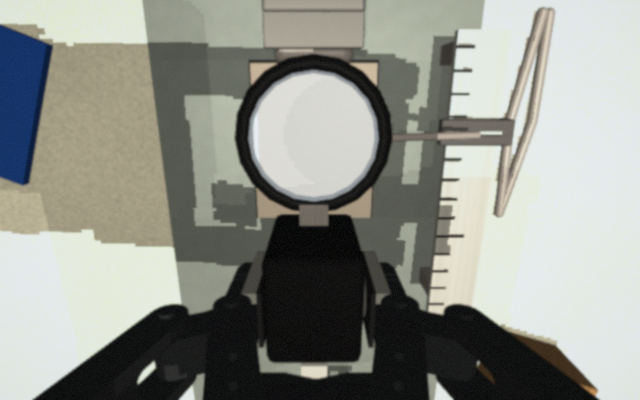

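```bash
python3 rel2.py "(400,461)" "(440,453)" | grep -v depth; python3 plate.py w15 | awk '$1==513||$1==557'
python3 - <<'E'
from h import *
c=calibration('wrist'); print(c['cam_to_world'][:3,:3].round(3))
# independent: arm displacement by known geometry
p,d=grab_frame('side'); cv2.imwrite('pics/sd15.png',cv2.resize(p[140:290,260:450,::-1],None,fx=4,fy=4,interpolation=cv2.INTER_CUBIC))
E
```

```text
tip 62 [ 75.3 120. ]
tip 65 [ 73.9 120.3]
tip 68 [ 72.5 120.7]
rider 58 [ 81.7 120.5]
rider 60 [ 80.7 120.7]
513 10 14 16.3
513 16 17 16.3
513 100 26 16.6
557 10 13 16.2
557 16 18 16.1
557 100 25 15.9
[[ 1.     0.016  0.008]
 [ 0.018 -0.955 -0.296]
 [ 0.003  0.297 -0.955]]
```

View pics/sd15.png

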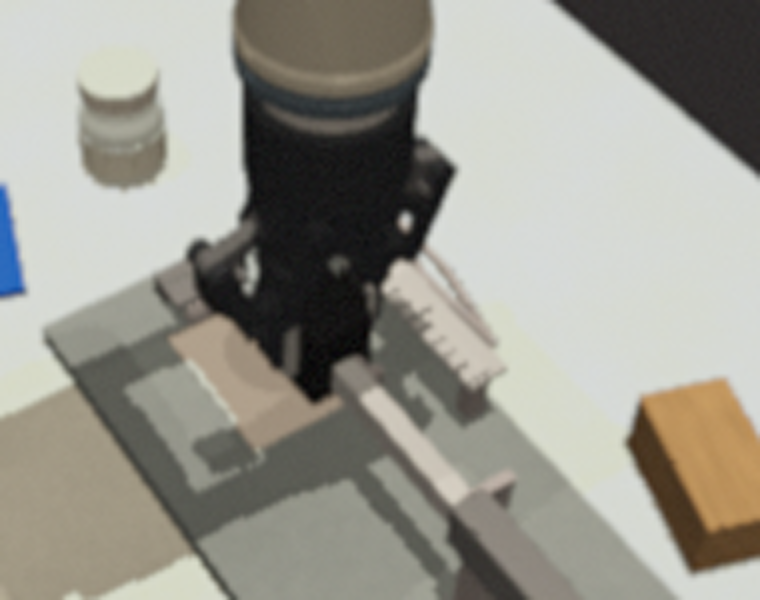

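The pointer tip is at stand y 120.6 ± 0.3 and the rider line at 120.7. The plate is level at 16 mm and the block is still held. Handing in.

Run:
```python
from h import *
print(r.sign_off())
```

```text
the job is handed in; nothing more can be done
None
```

The job is handed in at about 12 s: the stage plate is snapped in, and the magnifier arm is held with its pointer over the rider.

- **Plate:** I pressed the white plate down with shut fingers, 20 mm in from its raised edge, until it bottomed at about 12 N. After I lifted off, it read 16 mm above the table over its whole length. A last look at both its ends with the arm pulled out again read about 16 mm.
- **Arm:** I pinched the block at the button with 35 N. The opening was about 37 mm, so the button is pressed. I pulled the arm out about 93 mm and am still holding it; the spring pulls back with about 5 N.
- **Alignment:** In the last wrist picture the tip is at stand y 120.3–120.7 mm and the rider line at 120.5–120.7 mm. How far the gripper moved gives 120.8 mm for the tip. My first, coarser rider measurements from other views read 121.6–122.5 mm.
- **Bystanders:** I did not touch the rider, jar, carton or forceps. They looked unmoved in the pictures, but I did not measure them.

One thing disagreed with the description: the real finger ends stood about 33 mm behind the reported TCP when shut. I found this from wrist depth and from contact, and corrected the press and pinch heights for it. The force sensor showed only about 2 N while the plate went under the roller, so I judged the snap by the plate's measured height instead.

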